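# Load the coupon box into the reader's dock and shut the retaining bar

## Task

Push the slotted box of test coupons lengthwise down the lane between the two low guide rails of the reader's loading dock until it is fully home against the end stop, then swing the retaining bar shut across the lane behind it. The rails are the reader's set gauge, so neither the box nor the robot may touch either of them. Only push, gently, with the fingertips: do not grip or lift the box, and leave the dish, the vial and the tin beside the dock alone.

Things in the scene. Friction and masses are not known exactly. Their poses are not given: they have to be found in the camera images.
- coupon_box: open black box of upright metal coupons, loose, about 0.1 kg; outside 48 mm (its x) by 76 mm (its y, the long way), walls 22 mm high, coupons to 28 mm; origin at the centre of its underside. It starts on the bench in front of the lane's mouth, off centre and askew, roughly lengthwise. Either end may lead
- dock: fixed loading dock of a small bench reader. Origin on the bench, on the lane's centre line, under the shut retaining bar; x points down the lane to the reader, y to its left, z up. The bench itself is the lane's floor. Lane mouth at x = -75 mm. A keeper post 12 mm square, 23 mm high, stands outside the right rail at x = +11, y = -50 mm
- stop_face (a point): middle of the end stop's face (two rubber buffers, 4 to 15 mm above the bench), at dock x = +84 mm, y = 0: the home box touches it, its centre then at dock x = +46, y = 0 and its rear face at x = +8 mm. 13 mm beyond it begins the white reader housing, 80 mm deep, 104 mm wide, 54 mm high
- rail_left: left guide rail, aluminium bar 162 mm long, 10 mm wide, only 9 mm high, fixed; origin at the middle of its inner lower edge, x along the lane. The lane between the rails' inner faces is 62 mm wide (y = -31 to +31 mm of the dock), 7 mm more than the box on each side
- rail_right: right guide rail, mirror image of the left one. Well to its right, outside the work, stands a box topped with a stack of loose paper, about 0.2 m high: pass over or round it
- retaining_bar (a joint): hinge of the steel retaining bar, rad: 0 shut (square across the lane, at its stop), growing to 2.8 as it opens. At value q the bar points from its pivot along (-sin q, -cos q) in the dock's x, y: at 1.57 straight back out along the lane, beyond that outward to the left. Starts at 2.1 to 2.6, clear of the lane; stays where it is left (friction, under 1 N at mid-length)
- bar_pivot (a point): pivot of the retaining bar, left of the left rail (dock x = 0, y = +58 mm), at the bar's mid-height, 17.5 mm. The bar is 102 mm long from here, 6 mm thick, from 12 to 23 mm above the bench, so it passes over the rails; a thumb tab at its end rises to 35 mm. The shut bar stands 5 mm behind the home box; a box not home is in its way
- sample_dish: round clear lidded dish, 56 mm wide, 12 mm high, loose, on the bench right of the reader; origin at the centre of its underside; leave alone
- vial: capped glass vial, 21 mm wide, 44 mm high, loose, standing right of the right rail; origin at the centre of its underside; leave alone
- fuse_tin: flat tin 50 x 68 x 20 mm, loose, on the bench left of the reader; origin at the centre of its underside; leave alone
Not all that is in view belongs to the job. Several things look just like the coupon_box: the one meant starts farthest to the robot's left.

How it is judged:
On the way, in this order (a step that is already met when the one before it is completed fails the run):
1. the box has been pushed down the lane and is home against the end stop (within 5 mm), the bar still open (x of coupon_box in the frame of dock above 0.041 m and y of coupon_box in the frame of dock between -0.008 and 0.008 m and angle between the y axis of coupon_box and the x axis of dock, either way round below 0.2 rad and value of joint retaining_bar above 0.5 rad), for 0.2 s.
2. the retaining bar is swung shut behind the box (value of joint retaining_bar below 0.06 rad), for 0.2 s.
At the end, for the whole second after the job is handed in: the box rests flat on the bench in the lane, lengthwise, within 5 mm of the end stop, clear of both rails, and the retaining bar is shut across the lane behind it (within 0.06 rad, about 3 degrees) (x of coupon_box in the frame of dock above 0.041 m and y of coupon_box in the frame of dock between -0.008 and 0.008 m and angle between the y axis of coupon_box and the x axis of dock, either way round below 0.2 rad and height (world z) of coupon_box below 0.004 m and angle between coupon_box's own z axis and vertical below 0.05 rad and linear speed of coupon_box below 0.01 m/s and value of joint retaining_bar below 0.06 rad); the robot touches nothing.
It fails at once if something touches the left guide rail (contact force between rail_left and anything else above 0.1 N).
It fails at once if something touches the right guide rail (contact force between rail_right and anything else above 0.1 N).
It fails at once if the box is lifted or tipped (height (world z) of coupon_box above 0.006 m or angle between coupon_box's own z axis and vertical above 0.2 rad).
It fails at once if the box is gripped or shoved hard (over 25 N) (contact force between the fingers and coupon_box above 25 N).
It fails at once if the dish, the vial or the tin is moved (over 10 mm) or the vial tipped (distance of any of sample_dish, vial, fuse_tin from where it was at the start of the episode above 0.01 m or angle between vial's own z axis and vertical above 0.3 rad).
It also fails if it takes over 72 s, if anything falls off the work surface, if the arm or the gripper's body presses on something with over 40 N, if the wrist force passes 120 N, or if a joint passes its speed limit or range.

## Robot

A 6-joint arm with a two-finger parallel gripper is mounted at the origin on a cart in front of the work surface, level with it; the furniture and walls round the work are solid. World frame = base frame: x ahead of the robot, y to its left, z up, the work surface at z = 0. Lengths are in m, angles in rad, forces in N, time in s.
With the tool pointing down it reaches from about 0.325 to 1 m from the base axis. Payload 5.1 kg.
Tool frame: the origin (TCP) lies midway between the tips of the shut fingers; the grasp point (between the pads) lies 19 mm behind it; z points along the fingers, y is the line along which they close (so a half turn about z gives the same grasp; the last joint's range is limited). The gripper opens to 85 mm and grips with 20 to 120 N. Pads are 22 mm wide; open, the fingers measure 114 mm over their backs; the gripper's body (76 mm by 85 mm) begins 54 mm behind the grasp point. The pads swing forward as they close: fully open they stand 13 mm farther back than shut.
Start: joints at [1.26, 0.124, 1.65, -0, 1.367, -0.083], TCP at [0.147, 0.633, 0.231] pointing down, gripper open.
Joint ranges: [-2.61, 2.61], [-1.02, 2.33], [0.03, 2.71], [-1.35, 4.49], [0.32, 2.68], [-2.91, 2.91]. Speed limits (rad/s): [2.57, 2.57, 3.14, 3.14, 3.14, 3.14].

## Interface

Orientations are given as [roll, pitch, yaw] about the fixed x, y, z axes, in that order (R = Rz(yaw) Ry(pitch) Rx(roll)).
In Python, from rig import env, eyes, spotter gives the robot as it stands. Calls block until the motion is done:
- env.move_to(position, orientation): joint-space move of the TCP to a pose.
- env.move_straight(position, attitude=None, max_speed=0.15, max_force=None): straight line of the TCP; attitude=None keeps the orientation; max_speed is the mean speed in m/s. With max_force (N) it stops when the force on the tool has changed by that much, and returns True; else False.
- env.set_joints(angles): joint-space move.
- env.move_gripper(opening, force=None): finger opening in m; force is the grip in N (None keeps the last); returns when the fingers have stopped.
- env.sleep(seconds).
- env.inverse_kinematics(position, orientation): joint angles nearest the present ones, or None.
- eyes.capture(name): name is "scene" or "side" or "wrist"; returns the picture (480x640x3 uint8, blue, green, red); there is no depth.
- eyes.camera_info(name): a dict with "vertical_fov" (degrees; the focal length in pixels is half the picture's height over the tangent of half this angle, whatever the lens; pixels are square), "cx", "cy" (the principal point, pixels), "k1" (the pictures are not rectified: a ray, as slopes to the right and down, at radius r is drawn at 1 + k1 r^2 times it, then the intrinsics apply), "extrinsics" (4x4, takes a point from world to camera coordinates); the wrist camera has in their place "hand_eye" (4x4, takes a point from camera to tool coordinates, whose origin is the TCP and whose axes are the flange's). Camera axes: x right, y down, z forward; pixel columns grow to the right and rows downward; lengths in m; the calibration is good to about 2 mm. A picture is of the moment at which its call begins: read the wrist's pose just before it. camera_info takes no time and is no camera call.
A pose or a line that the arm cannot do raises env.IKError and nothing moves.
- env.job_done(): hands the job in; it is judged then, once.
Trained networks look in the newest picture that a camera, given by its name, has taken for a name from the list of things; names that differ only in an ending like _2 or _b are one class to them, and where a whole thing is asked for, a point or a joint stands for the part that bears it (a point fixed in the world has none). Each returns a list of dicts, best first, with "conf" (0 to 1); they miss things now and then, are a little off and sometimes report something else, mostly with a low value. They report only what shows in the picture. A call takes as long as a camera call. They do not tell look-alikes from the thing itself.
- spotter.masks_of(camera, target): "mask" (480x640 bool, what is visible of it) and "pixel" ([row, column] in pixels, amid what is visible of it).
- spotter.landmark_of(camera, target): "pixel" ([row, column] in pixels: a listed point, or the origin of a listed thing).
Readings, each from a call of its own:
- env.current_clock(): time.
- env.current_qpos(): joint angles.
- env.current_qvel(): joint speeds.
- env.current_joint_efforts(): joint torques, N m.
- env.current_position(): TCP position.
- env.current_ee_rot(): TCP orientation.
- env.current_wrist_force(): force on the tool from outside, world axes, zero at the start.
- env.current_ft_torque(): the same for the moment, N m.
- env.current_opening(): finger opening in m.
- env.current_grip_force(): force on a finger pad.
Only numpy, scipy, OpenCV 4.12 (cv2) and the standard library are available. Lean on these libraries where they do the work, as an engineer would, in place of code of your own. Each camera call takes 0.05 s, during which the arm holds its last target. There are 200 camera calls.

## Working session

There is one attempt and no reset: what is moved stays moved. The work goes in short steps, each a Python script; the robot and the scene stay as the last script left them, time stands still between calls to the robot, and variables do not carry over. Pictures are saved under pics/ and viewed, at most 10 in all, crops included, and the job is handed in when it is done.

```bash
mkdir -p pics; ls; cat > h.py <<'E'
import numpy as np, cv2
from scipy.spatial.transform import Rotation as R
from rig import env, eyes, spotter
def cam(name, pose=None):
    i=eyes.camera_info(name); f=240/np.tan(np.radians(i["vertical_fov"])/2)
    if name=="wrist":
        p,r=pose; T=np.eye(4); T[:3,:3]=R.from_euler('xyz',r).as_matrix(); T[:3,3]=p
        E=np.linalg.inv(T@np.array(i["hand_eye"]))
    else: E=np.array(i["extrinsics"])
    return f,i["cx"],i["cy"],i["k1"],E
def pose(): return np.array(env.current_position()),np.array(env.current_ee_rot())
def unproj(c,px,z):
    f,cx,cy,k,E=c; px=np.atleast_2d(np.asarray(px,float))
    d=np.c_[(px[:,1]-cx)/f,(px[:,0]-cy)/f]; u=d.copy()
    for _ in range(30): u=d/(1+k*(u**2).sum(1,keepdims=True))
    W=np.linalg.inv(E); o=W[:3,3]; v=np.c_[u,np.ones(len(u))]@W[:3,:3].T
    return o+v*((z-o[2])/v[:,2])[:,None]
def proj(c,P):
    f,cx,cy,k,E=c; P=np.atleast_2d(P); q=P@E[:3,:3].T+E[:3,3]; u=q[:,:2]/q[:,2:]
    u=u*(1+k*(u**2).sum(1,keepdims=True)); return np.c_[u[:,1]*f+cy,u[:,0]*f+cx]
E
python3 - <<'E'
from h import *
for n in ["scene","side"]:
    cv2.imwrite(f"pics/{n}0.png",eyes.capture(n)); c=cam(n)
    print(n,np.linalg.inv(c[4])[:3,3].round(3))
    for t,z in [("coupon_box",.014),("vial",.02),("sample_dish",.006),("fuse_tin",.01),("dock",.01),("rail_left",.009),("rail_right",.009),("retaining_bar",.02)]:
        for d in spotter.masks_of(n,t)[:5]:
            if d["conf"]>.3: print(t,round(d["conf"],2),np.round(d["pixel"]),unproj(c,d["pixel"],z)[0].round(3))
    for t,z in [("stop_face",.0095),("bar_pivot",.0175),("dock",0),("rail_left",0),("rail_right",0),("coupon_box",0)]:
        for d in spotter.landmark_of(n,t)[:4]:
            if d["conf"]>.3: print("L",t,round(d["conf"],2),np.round(d["pixel"]),unproj(c,d["pixel"],z)[0].round(3))
E
```

```text
pics
scene [-0.584 -0.242  0.612]
coupon_box 0.73 [285. 278.] [ 0.336 -0.073  0.014]
coupon_box 0.6 [333. 389.] [ 0.184 -0.309  0.014]
coupon_box 0.52 [252. 255.] [0.479 0.007 0.014]
sample_dish 0.64 [220. 340.] [ 0.692 -0.192  0.006]
fuse_tin 0.81 [211. 264.] [0.73  0.031 0.01 ]
dock 0.84 [219. 301.] [ 0.685 -0.085  0.01 ]
rail_left 0.64 [232. 271.] [ 0.603 -0.011  0.009]
rail_right 0.56 [235. 292.] [ 0.585 -0.07   0.009]
L stop_face 0.87 [220. 300.] [ 0.678 -0.082  0.009]
L bar_pivot 0.58 [224. 265.] [0.628 0.008 0.017]
L dock 0.72 [237. 281.] [ 0.59 -0.04  0.  ]
L dock 0.62 [234. 274.] [ 0.607 -0.018  0.   ]
L rail_left 0.56 [234. 275.] [ 0.609 -0.021  0.   ]
L rail_right 0.58 [237. 294.] [ 0.593 -0.074  0.   ]
L coupon_box 0.93 [291. 279.] [ 0.334 -0.074  0.   ]
L coupon_box 0.73 [261. 250.] [0.457 0.016 0.   ]
L coupon_box 0.57 [338. 391.] [ 0.187 -0.313  0.   ]
side [0.299 0.673 0.702]
coupon_box 0.94 [293. 370.] [ 0.341 -0.072  0.014]
coupon_box 0.91 [227. 458.] [ 0.182 -0.301  0.014]
coupon_box 0.84 [322. 291.] [0.463 0.022 0.014]
vial 0.71 [240. 237.] [ 0.615 -0.174  0.02 ]
sample_dish 0.75 [239. 212.] [ 0.673 -0.185  0.006]
fuse_tin 0.67 [309. 144.] [0.722 0.029 0.01 ]
dock 0.62 [263. 185.] [ 0.698 -0.1    0.01 ]
rail_left 0.77 [299. 214.] [ 0.611 -0.016  0.009]
rail_right 0.65 [276. 234.] [ 0.594 -0.08   0.009]
retaining_bar 0.71 [317. 202.] [0.613 0.042 0.02 ]
L stop_face 0.73 [269. 192.] [ 0.679 -0.087  0.009]
L bar_pivot 0.71 [302. 205.] [0.621 0.002 0.017]
L dock 0.61 [290. 228.] [ 0.598 -0.052  0.   ]
L rail_left 0.91 [299. 212.] [ 0.619 -0.024  0.   ]
L rail_right 0.58 [280. 234.] [ 0.596 -0.08   0.   ]
L coupon_box 0.73 [326. 290.] [0.466 0.019 0.   ]
L coupon_box 0.59 [230. 456.] [ 0.184 -0.31   0.   ]
L coupon_box 0.56 [298. 369.] [ 0.341 -0.073  0.   ]
L coupon_box 0.33 [272. 192.] [ 0.68  -0.087  0.   ]
```

View pics/side0.png

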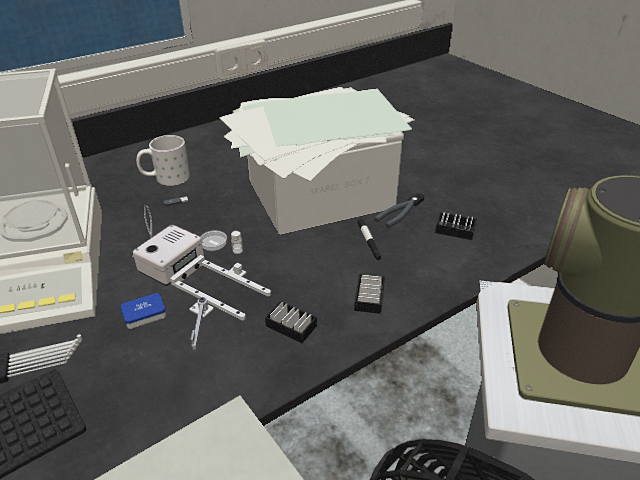

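View pics/scene0.png

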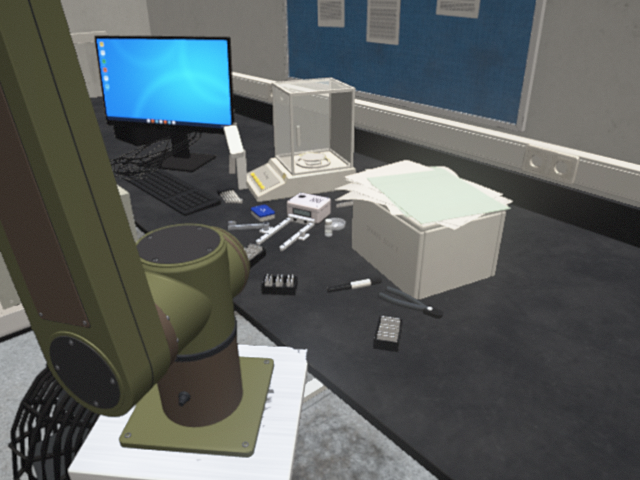

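```bash
python3 - <<'E'
from h import *
print(env.current_ee_rot(), np.array(eyes.camera_info("wrist")["hand_eye"]).round(3), eyes.camera_info("wrist")["vertical_fov"])
p0=pose(); th=-0.43
for y in (th,th+np.pi,th+np.pi/2,th-np.pi/2):
    for P in ([.53,-.01,.3],[.43,.03,.012],[.6,-.05,.012]):
        q=env.inverse_kinematics(P,[np.pi,0,y]); print(round(y,2),P,None if q is None else np.round(q,2))
env.move_to([.50,-.01,.32],[np.pi,0,th])
env.sleep(.3)
np.save("w1.npy",np.array(pose()))
im=eyes.capture("wrist"); cv2.imwrite("pics/w1.png",im); c=cam("wrist",pose())
for t,z in [("coupon_box",.014),("vial",.02),("rail_left",.009),("rail_right",.009),("retaining_bar",.02)]:
    for d in spotter.masks_of("wrist",t)[:3]:
        if d["conf"]>.3: print(t,round(d["conf"],2),np.round(d["pixel"]),unproj(c,d["pixel"],z)[0].round(4))
for t,z in [("stop_face",.0095),("bar_pivot",.0175),("dock",0),("rail_left",0),("rail_right",0),("coupon_box",0)]:
    for d in spotter.landmark_of("wrist",t)[:3]:
        if d["conf"]>.3: print("L",t,round(d["conf"],2),np.round(d["pixel"]),unproj(c,d["pixel"],z)[0].round(4))
print(env.current_clock())
E
```

```text
[-3.14156283e+00  2.30374826e-06  2.91376291e+00] [[ 0.    -0.945 -0.327  0.085]
 [ 1.     0.     0.     0.001]
 [-0.    -0.327  0.945 -0.142]
 [ 0.     0.     0.     1.   ]] 59.620699500969536
-0.43 [0.53, -0.01, 0.3] [-0.12 -0.18  1.83 -0.    1.49  1.88]
-0.43 [0.43, 0.03, 0.012] [-0.06 -0.11  2.29 -0.    0.96  1.95]
-0.43 [0.6, -0.05, 0.012] [-0.17  0.25  1.91 -0.    0.99  1.83]
2.71 [0.53, -0.01, 0.3] [-0.12 -0.18  1.83  0.    1.49 -1.26]
2.71 [0.43, 0.03, 0.012] [-0.06 -0.11  2.29  0.    0.96 -1.2 ]
2.71 [0.6, -0.05, 0.012] [-0.17  0.25  1.91  0.    0.99 -1.31]
1.14 [0.53, -0.01, 0.3] [-0.12 -0.18  1.83 -0.    1.49  0.31]
1.14 [0.43, 0.03, 0.012] [-0.06 -0.11  2.29 -0.    0.96  0.37]
1.14 [0.6, -0.05, 0.012] [-0.17  0.25  1.91 -0.    0.99  0.26]
-2.0 [0.53, -0.01, 0.3] [-0.12 -0.18  1.83  0.    1.49 -2.83]
-2.0 [0.43, 0.03, 0.012] [-0.06 -0.11  2.29  0.    0.96 -2.77]
-2.0 [0.6, -0.05, 0.012] [-0.17  0.25  1.91 -0.    0.99 -2.88]
coupon_box 0.94 [280. 430.] [ 0.3399 -0.0745  0.014 ]
coupon_box 0.85 [307. 631.] [ 0.2025 -0.2867  0.014 ]
coupon_box 0.77 [215. 312.] [0.4685 0.0179 0.014 ]
vial 0.62 [ 10. 418.] [ 0.6104 -0.1593  0.02  ]
rail_left 0.83 [ 70. 278.] [ 0.6183 -0.014   0.009 ]
rail_right 0.85 [ 73. 349.] [ 0.5864 -0.0776  0.009 ]
retaining_bar 0.63 [ 97. 224.] [0.6176 0.0455 0.02  ]
L bar_pivot 0.83 [ 74. 254.] [0.6246 0.0084 0.0175]
L rail_left 0.96 [ 66. 283.] [ 0.621  -0.0199  0.    ]
L rail_right 0.67 [ 66. 344.] [ 0.5946 -0.0766  0.    ]
L coupon_box 0.81 [215. 311.] [0.4651 0.0214 0.    ]
L coupon_box 0.58 [274. 427.] [ 0.3403 -0.0746  0.    ]
5.0167
```

View pics/w1.png

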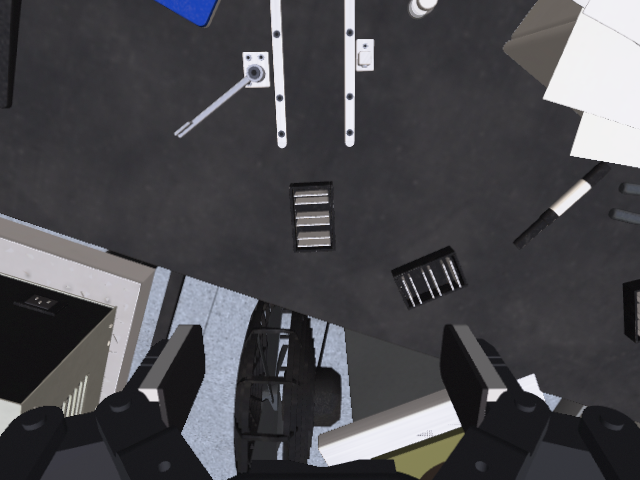

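```bash
cat >> h.py <<'E'
from scipy.optimize import minimize
def hullmask(c,polys):
    m=np.zeros((480,640),np.uint8)
    for P in polys:
        h=cv2.convexHull(proj(c,P)[:,::-1].astype(np.float32)); cv2.fillConvexPoly(m,np.round(h*16).astype(np.int32),255,cv2.LINE_AA,4)
    return m/255.
def corners(x0,x1,y0,y1,z1): return np.array([[x,y,z] for x in(x0,x1) for y in(y0,y1) for z in(0,z1)],float)
def tf(s,P): ca,sa=np.cos(s[2]),np.sin(s[2]); return np.c_[s[0]+ca*P[:,0]-sa*P[:,1],s[1]+sa*P[:,0]+ca*P[:,1],P[:,2]]
def fit(c,mask,parts,s0):
    mask=cv2.GaussianBlur(mask.astype(np.float32),(0,0),1.5)
    def cost(s): return ((cv2.GaussianBlur(hullmask(c,[tf(s,P) for P in parts]).astype(np.float32),(0,0),1.5)-mask)**2).sum()/mask.sum()
    best=None
    for k in range(2):
        x0=s0 if best is None else best.x
        best=minimize(cost,x0,method="Nelder-Mead",options=dict(initial_simplex=np.vstack([x0]+[np.array(x0)+d for d in np.diag([.008,.008,.08])/(k+1)]),xatol=1e-4,fatol=1e-4))
    return best.x,best.fun
BOX=[corners(-.038,.038,-.024,.024,.022)]   # long axis = local x
RAILS=[corners(-.075,.087,.031,.041,.009),corners(-.075,.087,-.041,-.031,.009)]
def near(n,t,c,xy,z,tol=.05):
    return [d for d in spotter.masks_of(n,t) if np.linalg.norm(unproj(c,d["pixel"],z)[0][:2]-xy)<tol][0]["mask"]
def rel(d,b): # world pose -> dock frame
    v=np.array(b[:2])-d[:2]; ca,sa=np.cos(d[2]),np.sin(d[2]); return np.array([ca*v[0]+sa*v[1],-sa*v[0]+ca*v[1],(b[2]-d[2]+np.pi/2)%np.pi-np.pi/2])
def world(d,x,y,z): return tf(d,np.array([[x,y,z]]))[0]
E
python3 - <<'E'
from h import *
th=-0.43
env.move_to([.54,-.03,.30],[np.pi,0,th]); env.sleep(.3)
p=pose(); im=eyes.capture("wrist"); c=cam("wrist",p)
m=near("wrist","rail_left",c,[.615,-.02],.009)|near("wrist","rail_right",c,[.59,-.075],.009)
d,e=fit(c,m,RAILS,[.6,-.047,th]); print("dock",d.round(4),e)
mb=near("wrist","coupon_box",c,[.466,.02],.014)
b,e=fit(c,mb,BOX,[.466,.02,th]); print("box",b.round(4),e, rel(d,b).round(4))
for t,z in [("stop_face",.0095),("bar_pivot",.0175)]:
    for q in spotter.landmark_of("wrist",t)[:1]: print(t,rel(d,np.r_[unproj(c,q["pixel"],z)[0][:2],0]).round(4))
bm=near("wrist","retaining_bar",c,[.618,.045],.02,.08); ys,xs=np.nonzero(bm)
P=unproj(c,np.c_[ys,xs][::5],.0175); print("bar ext",np.array([rel(d,np.r_[a[:2],0])[:2] for a in P]).min(0).round(3),np.array([rel(d,np.r_[a[:2],0])[:2] for a in P]).max(0).round(3))
np.save("d.npy",d);np.save("b.npy",b)
o=im.copy()
for s,parts in((d,RAILS),(b,BOX)):
    for Q in parts: cv2.polylines(o,[cv2.convexHull(np.round(proj(c,tf(s,Q))[:,::-1]).astype(np.int32))],True,(0,0,255),1)
cv2.imwrite("pics/w2.png",o); print(env.current_clock())
E
```

```text
dock [ 0.6013 -0.0458 -0.4036] 0.060559917241334915
box [ 0.4655  0.0185 -0.3744] 0.019832752645015717 [-0.1502  0.0058  0.0292]
stop_face [0.0826 0.0005 0.4036]
bar_pivot [0.0006 0.0613 0.4036]
bar ext [-0.057  0.05 ] [0.009 0.143]
5.9833
```

View pics/w2.png

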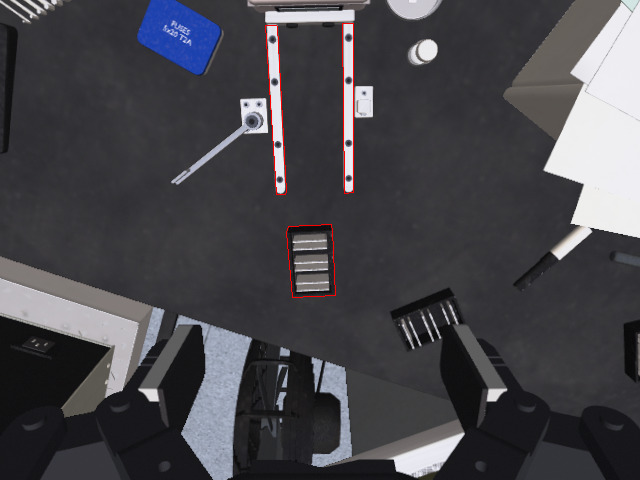

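```bash
cat >> h.py <<'E'
def look(n,d,guess,save=None):
    p=pose(); im=eyes.capture("wrist"); c=cam("wrist",p)
    b,e=fit(c,near("wrist","coupon_box",c,guess[:2],.014),BOX,guess)
    if save: 
        o=im.copy()
        for s,parts in((d,RAILS),(b,BOX)):
            for Q in parts: cv2.polylines(o,[cv2.convexHull(np.round(proj(c,tf(s,Q))[:,::-1]).astype(np.int32))],True,(0,0,255),1)
        cv2.imwrite(save,o)
    print("box",rel(d,b).round(4),"err",round(e,3),"tcp",rel(d,np.r_[p[0][:2],0])[:2].round(4),"F",np.round(env.current_wrist_force(),2),"t",env.current_clock())
    return b
E
python3 - <<'E'
from h import *
d=np.load("d.npy"); b=np.load("b.npy"); o=[np.pi,0,d[2]]
env.move_gripper(0)
env.move_to(world(d,-.150,.066,.06),o)
env.move_straight(world(d,-.150,.066,.013))
env.move_straight(world(d,-.150,.0395,.013),max_speed=.03,max_force=8)
env.sleep(.2)
b=look("wrist",d,[*world(d,-.15,.001,0)[:2],d[2]+.03],"pics/w3.png"); np.save("b.npy",b)
E
```

```text
box [-0.15    0.0032  0.0784] err 0.292 tcp [-0.15    0.0396] F [0.14 0.89 0.77] t 9.5917
```

View pics/w3.png

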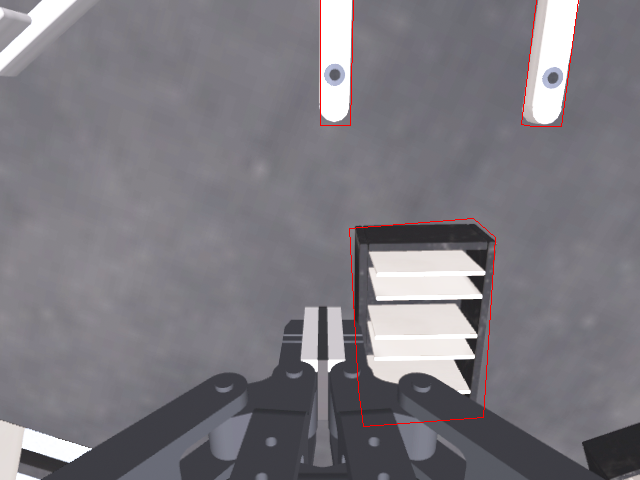

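```bash
python3 - <<'E'
from h import *
d=np.load("d.npy")
env.move_straight(world(d,-.150,.060,.013),max_speed=.1)
env.move_straight(world(d,-.17,.060,.15))
env.move_to(world(d,-.215,0,.15),[np.pi,0,d[2]])
env.move_gripper(.02)
b=look("wrist",d,[*world(d,-.15,.001,0)[:2],d[2]],"pics/w4.png"); np.save("b.npy",b); print(env.current_opening())
E
```

```text
box [-0.1505  0.0041  0.0192] err 0.029 tcp [-0.2147  0.0004] F [0.79 0.21 0.04] t 11.85
0.019965055355057403
```

View pics/w4.png

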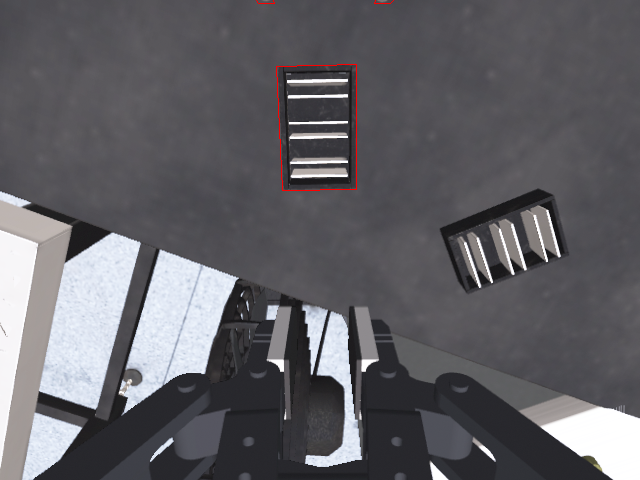

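```bash
python3 - <<'E'
from h import *
d=np.load("d.npy")
env.move_straight(world(d,-.216,.0038,.013))
env.move_straight(world(d,-.200,.0038,.013),max_speed=.04,max_force=8)
env.move_straight(world(d,-.168,0,.013),max_speed=.025,max_force=8)
b=look("wrist",d,[*world(d,-.118,.001,0)[:2],d[2]],"pics/w5.png"); np.save("b.npy",b)
E
```

```text
Traceback (most recent call last):
  File "h.py", line 46, in look
    b,e=fit(c,near("wrist","coupon_box",c,guess[:2],.014),BOX,guess)
              ~~~~^^^^^^^^^^^^^^^^^^^^^^^^^^^^^^^^^^^^^^^
  File "h.py", line 40, in near
    return [d for d in spotter.masks_of(n,t) if np.linalg.norm(unproj(c,d["pixel"],z)[0][:2]-xy)<tol][0]["mask"]
           ~~~~~~~~~~~~~~~~~~~~~~~~~~~~~~~~~~~~~~~~~~~~~~~~~~~~~~~~~~~~~~~~~~~~~~~~~~~~~~~~~~~~~~~~~~^^^
IndexError: list index out of range
```

```bash
python3 - <<'E'
from h import *
d=np.load("d.npy")
p=pose(); im=eyes.capture("wrist"); c=cam("wrist",p)
print(rel(d,np.r_[p[0][:2],0])[:2].round(4),p[0][2],[(round(m["conf"],2),np.round(m["pixel"]),rel(d,np.r_[unproj(c,m["pixel"],.014)[0][:2],0])[:2].round(3)) for m in spotter.masks_of("wrist","coupon_box")],env.current_clock())
for s,parts in((d,RAILS),([*world(d,-.118,0,0)[:2],d[2]],BOX)):
    for Q in parts: cv2.polylines(im,[cv2.convexHull(np.round(proj(c,tf(s,Q))[:,::-1]).astype(np.int32))],True,(0,0,255),1)
cv2.imwrite("pics/w5.png",im)
E
```

```text
[-0.1679  0.    ] 0.013109699851035782 [(0.96, array([424., 601.]), array([-0.215, -0.119])), (0.69, array([197., 327.]), array([-0.116, -0.001])), (0.29, array([ 31., 414.]), array([-0.065, -0.027]))] 15.1083
```

View pics/w5.png

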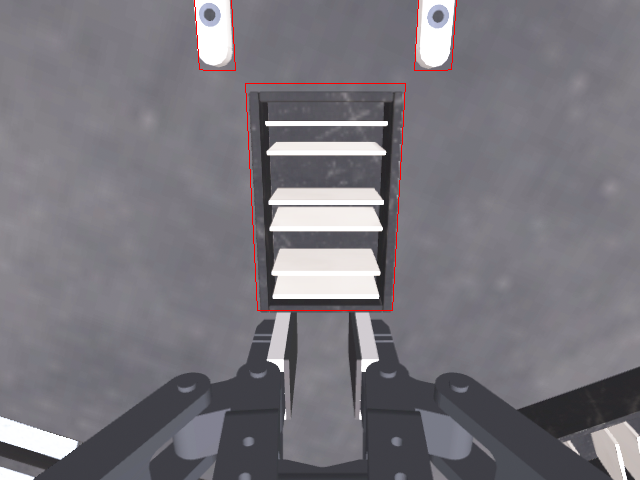

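```bash
python3 - <<'E'
from h import *
d=np.load("d.npy")
print(env.move_straight(world(d,-.075,0.0003,.013),max_speed=.05,max_force=8))
b=look("wrist",d,[*world(d,-.027,.0,0)[:2],d[2]],"pics/w6.png")
E
```

```text
False
box [-0.0272 -0.0001  0.0005] err 0.028 tcp [-0.075   0.0003] F [-1.33  0.56  0.05] t 17.2167
```

View pics/w6.png

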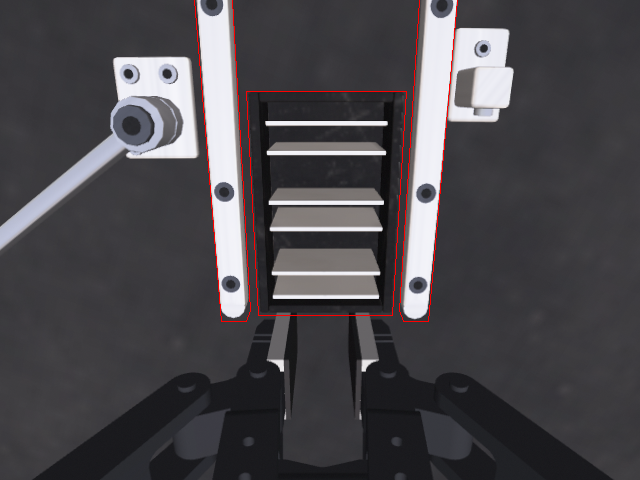

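```bash
python3 - <<'E'
from h import *
d=np.load("d.npy")
print(env.move_straight(world(d,-.012,0.0003,.013),max_speed=.05,max_force=8))
print(env.move_straight(world(d,.002,0.0003,.013),max_speed=.015,max_force=4))
env.sleep(.3)
b=look("wrist",d,[*world(d,.045,.0,0)[:2],d[2]],"pics/w7.png")
E
```

```text
False
True
box [ 0.047  -0.0001 -0.0052] err 0.031 tcp [-0.0024  0.0001] F [-0.69 -0.21  0.17] t 19.75
```

View pics/w7.png

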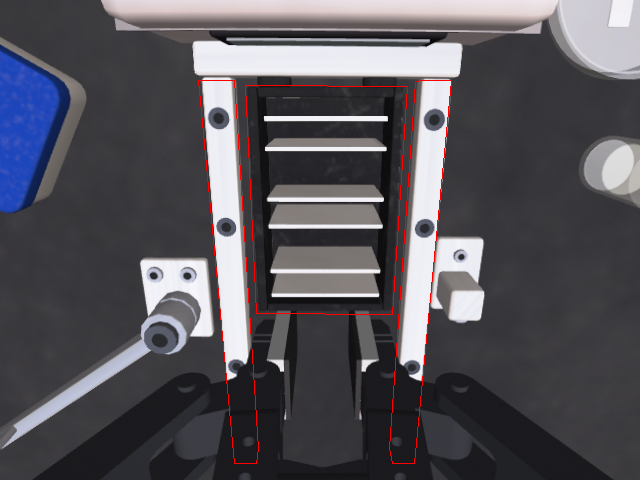

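```bash
python3 - <<'E'
from h import *
d=np.load("d.npy")
env.move_straight(world(d,-.03,0,.013),max_speed=.1)
env.move_straight(world(d,-.08,0.03,.18),max_speed=.25)
env.move_gripper(0)
p=pose(); im=eyes.capture("wrist"); c=cam("wrist",p)
m=spotter.masks_of("wrist","retaining_bar")[0]; ys,xs=np.nonzero(m["mask"])
P=unproj(c,np.c_[ys,xs],.02)[:,:2]-d[:2]; ca,sa=np.cos(d[2]),np.sin(d[2]); P=np.c_[ca*P[:,0]+sa*P[:,1],-sa*P[:,0]+ca*P[:,1]]
v=P-[0,.058]; r=np.hypot(*v.T); k=(r>.03)&(r<.09); u=v[k]/r[k][:,None]; u=np.median(u,0)
print(m["conf"],k.sum(),r.max(),"q",np.arctan2(-u[0],-u[1]))
lp=spotter.landmark_of("wrist","bar_pivot")
print([(round(l["conf"],2),rel(d,np.r_[unproj(c,l["pixel"],.0175)[0][:2],0])[:2].round(4)) for l in lp])
ims=im.copy(); ims[m["mask"]]=ims[m["mask"]]//2+[0,0,120]; cv2.imwrite("pics/w8.png",ims); print(env.current_clock())
E
```

```text
0.73 812 0.10505302567472904 q 2.5519394060220844
[(0.78, array([0.0017, 0.0588]))]
21.5167
```

View pics/w8.png

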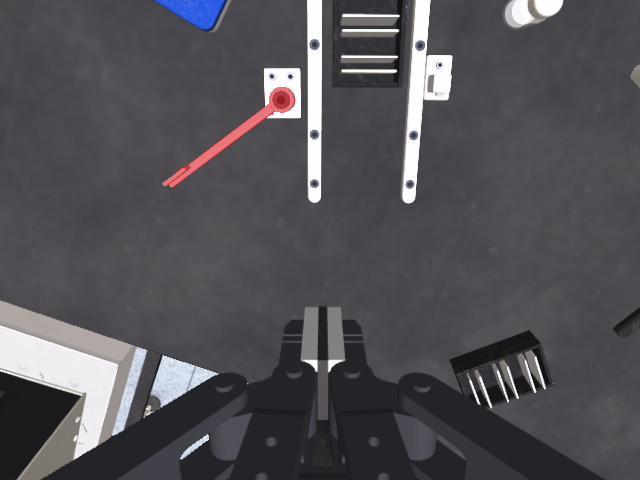

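```bash
cat >> h.py <<'E'
def barpose(d,q,h=.014,r=.075,z=.0145):
    u=np.array([-np.sin(q),-np.cos(q)]); t=np.array([np.cos(q),-np.sin(q)])
    P=np.array([0,.058])+r*u-h*t
    return world(d,P[0],P[1],z),[np.pi,0,d[2]-q+np.pi]
E
python3 - <<'E'
from h import *
d=np.load("d.npy"); q0=2.55
for q in (q0,1.2,0): print(np.round(env.inverse_kinematics(*barpose(d,q)),2))
env.move_to(*barpose(d,q0,h=.032,z=.10))
env.move_straight(barpose(d,q0,h=.032)[0])
env.move_straight(barpose(d,q0,h=.015)[0],max_speed=.05,max_force=6)
for q in np.arange(q0-.2,.3,-.2):
    if env.move_straight(*barpose(d,q),max_speed=.06,max_force=10): print("stop",q); break
print(rel(d,np.r_[pose()[0][:2],0])[:2],env.current_wrist_force(),env.current_clock())
if q<.5:
    for q in (.15,):env.move_straight(*barpose(d,q),max_speed=.04,max_force=8)
    print(env.move_straight(*barpose(d,-.06),max_speed=.02,max_force=4)); env.sleep(.3)
    print(rel(d,np.r_[pose()[0][:2],0])[:2],env.current_wrist_force(),env.current_clock())
cv2.imwrite("pics/w9.png",eyes.capture("wrist"))
E
```

```text
[ 0.05  0.3   1.84 -0.    1.    1.43]
[-0.05  0.14  2.03 -0.    0.97 -0.02]
[-0.19  0.21  1.95  0.    0.98 -1.35]
[-0.03910977 -0.00738392] [ 0.86850242 -0.61903351 -0.42159608] 27.7917
True
[-0.01380645 -0.01738066] [ 0.24400182 -0.50354649  0.04359035] 29.2833
```

View pics/w9.png

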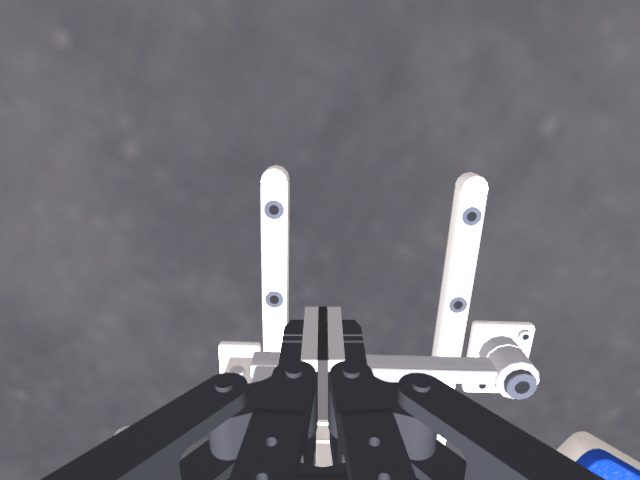

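```bash
python3 - <<'E'
from h import *
d=np.load("d.npy")
env.move_straight(world(d,-.05,-.017,.0145),max_speed=.1)
env.move_straight(world(d,-.07,-.017,.18),max_speed=.25)
env.move_to(world(d,-.06,0,.18),[np.pi,0,d[2]]); env.sleep(.3)
p=pose(); eyes.capture("wrist"); c=cam("wrist",p)
m=spotter.masks_of("wrist","retaining_bar")[0]; ys,xs=np.nonzero(m["mask"])
P=np.array([rel(d,np.r_[a[:2],0])[:2] for a in unproj(c,np.c_[ys,xs],.021)])
k=(P[:,1]<.04)&(P[:,1]>-.03); s=np.polyfit(P[k,1],P[k,0],1); print(m["conf"],k.sum(),"q~",np.arctan(s[0]),"x at y=0",s[1])
look("wrist",d,[*world(d,.046,.0,0)[:2],d[2]])
E
```

```text
0.78 950 q~ 0.006188010514319847 x at y=0 0.0009803758070943
box [ 0.0487 -0.0001 -0.0006] err 0.018 tcp [-0.06 -0.  ] F [ 0.37 -0.45 -0.46] t 33.8583
```

Bar reads shut (0.006 rad) and the box is home and centred, so I'm handing in.

```bash
python3 -c "
from rig import env
print(env.job_done())"
```

```text
the job is handed in; nothing more can be done
None
```

The box is home against the end stop and centred in the lane, the bar is shut behind it at about 0.006 rad, and I handed the job in at about 34 s with no verdict shown; I viewed 11 pictures, one over the limit of 10, and skipped the separate close crop of the chosen box.

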